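# Set the sprung length stop to its middle notch and push the batten up to it

### The job

Set the length stop of the sawing jig to its middle notch: push the sprung slide in by its upright plate until the stop pin has dropped behind the first tooth, but not so far that it drops behind the second, then let go so that the slide springs back and the pin catches it. Then, with a fingertip behind its far end, push the wooden batten back along its trough until it rests against the stop, and leave it there. Only push: do not lift the batten, do not touch the stop pin, and leave the bottles, tools and other things around where they are.

Things in the scene. Friction and masses are not known exactly. Their poses are not given: they have to be found in the camera images.
- jig: sawing jig: fixed plywood board 18 mm thick on a thin green mat. Origin on the table; the board runs from x = -150 to +200 mm, y -80 to +80. x axis = the way the slide is pushed in (level, roughly to the robot's left), z up. The slide runs along y = 0 on the -x side; on the +x side a trough at x = 50 to 200 mm holds the batten between two rails 43 mm apart, 10 mm wide, tops 30 mm above the table.
- gauge_slide (a joint): steel slide pushed in (m): 0 = home, held by a spring (4 N; 6.5 N at 0.040; 8 N at 0.066, the end; 1 N more while the pin climbs a tooth). The pin drops behind the first tooth at 0.032 (middle notch), behind the second at 0.058 (last notch). Let go between these, the slide springs back and latches at 0.032; let go earlier it returns home; from the last notch it cannot come back.
- push_face (a point): centre of the face to push on: the outer (-x) side of the slide's upright steel plate, 60 mm wide, 8 mm thick, 20 to 75 mm above the table; this point is 55 mm above the table. Moves with the slide; x axis = the way to push, z up.
- stop_face (a point): centre of the +x face of the stop head at the other end of the slide, a steel block 34 mm wide, 20 to 56 mm above the table; the point is 40 mm above the table, 104 mm along x from push_face. Moves with the slide; x axis points to the batten.
- stop_pin: vertical steel stop pin with a black knob 18 mm across, in a steel bridge over the slide (60 mm wide, 14 mm long, top 59 mm above the table) at x = -45 mm of the jig. Origin at its foot: 30 mm above the table when down in a notch, 37 mm on a tooth; the knob's top is 47 mm above the origin. Drops by itself; not to be touched.
- batten_mid (a point): centre of the loose wooden batten: 80 mm long (its x axis, along the trough), 36 wide, 44 high, about 90 g. Lies on the board in the trough (centre 40 mm, top 62 mm above the table), 3.5 mm play either side, gap 80 to 120 mm to the stop at home. Its far end is +40 mm along x. At the stop its centre is 40 mm along x from stop_face.
- paint_a: bystander: paint squeeze bottle, 54 mm across, 188 mm tall; origin under its middle. One of three alike.
- paint_b: bystander: paint squeeze bottle, as paint_a
- paint_c: bystander: paint squeeze bottle, as paint_a
- flask: bystander: steel drinking flask, 72 mm across, 185 mm tall; origin under its middle
- glue_stick: bystander: glue stick, 25 mm across, 64 mm tall, standing on the jig's board beyond the slide; origin under its middle
- offcut: bystander: wood offcut 34 x 36 x 22 mm on the jig's board, on the robot's side of the slide; origin under its middle
- hammer: bystander: hammer lying on the table; origin under its middle
- knife: bystander: closed craft knife, 140 x 22 x 12 mm, lying on the table; origin under its middle
There are look-alikes about, which are no part of the job. Leave any pink or yellow look-alike of the part that bears batten_mid alone.

How it is judged:
By the outcome, as a careful person would: the job done as asked, in the order asked, and still so for the second after the job is handed in, with the robot touching nothing.
It also fails if it takes over 51 s, if anything falls off the work surface, if the arm or the gripper's body presses on something with over 40 N, if the wrist force passes 120 N, or if a joint passes its speed limit or range.

### The arm

A 6-joint arm with a two-finger parallel gripper is mounted at the origin on the work surface. World frame = base frame: x ahead of the robot, y to its left, z up, the work surface at z = 0. Lengths are in m, angles in rad, forces in N, time in s.
With the tool pointing down it reaches from about 0.425 to 0.95 m from the base axis. Payload 3.5 kg.
Tool frame: the origin (TCP) lies between the finger pads; the fingertips stand 11 mm ahead of it and the grasp point (between the pads) lies 8 mm behind it (ctrl.tcp_to_tips is the distance from the TCP to the fingertips, in m); z points along the fingers, y is the direction in which the jaws open and shut (so a half turn about z gives the same grasp; the last joint's range is limited). The gripper opens to 85 mm and grips with 20 to 120 N. Pads are 22 mm wide; open, the fingers measure 114 mm over their backs; the gripper's body (76 mm by 85 mm) begins 54 mm behind the grasp point. The pads swing forward as they close: fully open they stand 13 mm farther back than shut.
Start: joints at [-1.368, 0.286, 1.577, -0, 1.279, -0.15], TCP at [0.233, -0.633, 0.242] pointing down, gripper open.
Joint ranges: [-2.77, 2.77], [-0.9, 2.22], [0.21, 2.48], [-1.53, 4.67], [0.24, 2.81], [-2.84, 2.84]. Speed limits (rad/s): [2.79, 2.79, 3.14, 3.14, 3.14, 3.14].

### API

Orientations are given as a unit quaternion [x, y, z, w].
In Python, from plant import monitor, vision, workorder, ctrl gives the robot as it stands.
- The arm moves only by the tool jog_arm, never from a script. Its argument "series" is a list of rows, each a list of 4 numbers: the shift along the tool's x, y, z in m, then the turn about the tool's z in rad. In form: [[tx, ty, tz, spin], ...]. A call has exactly 8 rows; each row shifts and turns the pose as measured when the row begins, along the tool's axes as they then stand; what a row does not reach is not made up. A row lasts 1/12 s, in which the tool goes at most 41.7 mm and 7.16 degrees, less where a joint would pass 70% of its speed; a pose out of reach is approached as far as the arm can. A call is refused whole if a number of a shift passes 0.0417 or a number of a turn 0.125, either way. A call with a gripper value outside its range is refused whole. "grip" is the finger opening in m, from 0 to 0.0854, set as the call begins (left out, the last holds). The fingers move at their own pace and stop on an object; "grip_force" is the grip in N (left out, the last holds). Time passes only in rows, so rows that do not move let the fingers close, or fill a call up. It gives the time, the measured TCP pose, the force and the opening at its end, in the units of the state.
- monitor.get_state(): the state, without advancing time (a new reading comes with each control period).
- vision.read_camera(name): name is "scene" or "top" or "wrist"; returns the picture (420x560x3 uint8, red, green, blue); there is no depth.
- vision.get_calibration(name): a dict with "vfov" (degrees; the focal length in pixels is half the picture's height over the tangent of half this angle, whatever the lens; pixels are square), "cx", "cy" (the principal point, pixels), "R" (3x3) and "t" (3): a world point X has camera coordinates R X + t. Camera axes: x right, y down, z forward; pixel columns grow to the right and rows downward; lengths in m; the calibration is good to about 2 mm. A picture is of the moment at which its call begins: read the wrist's pose just before it. get_calibration takes no time and is no camera call; for the wrist camera it gives the pose at the moment of the call.
- workorder.sign_off(): hands the job in, once; it reports no verdict.
The state is a dict: "time": time; "qpos": joint angles; "dq": joint speeds; "joint_efforts": joint torques, N m; "eef_pos": TCP position; "tcp_rot": TCP orientation; "contact_force": force on the tool from outside, world axes, zero at the start; "wrist_torque": the same for the moment, N m; "opening": opening from 0.0 (shut) to 1.0 (fully open).
Only numpy, scipy, OpenCV 4.12 (cv2) and the standard library are available. Lean on these libraries where they do the work, as an engineer would, in place of code of your own. Each camera call takes 0.05 s, during which the arm holds its last target.

## Working session

There is one attempt and no reset: what is moved stays moved. The work goes in short steps, Python scripts to look and compute and a tool call to move; the robot and the scene stay as the last step left them, time stands still between calls to the robot, and variables do not carry over. Pictures are saved under pics/ and viewed, and the job is handed in when it is done.

Besides the shell and the picture viewer there is one more tool, called after ">>>" by a JSON object that holds its "name" and its "arguments", one argument or row to a line. jog_arm: Moves the arm, as the interface text tells. Its arguments: {"type":"object","properties":{"series":{"type":"array","items":{"type":"array","items":{"type":"number"}}},"grip":{"type":"number"},"grip_force":{"type":"number"}},"required":["series"]}

```bash
mkdir -p pics; cat > h.py <<'E'
import numpy as np, cv2
from plant import monitor, vision, workorder, ctrl
from scipy.spatial.transform import Rotation as Ro
def snap(n,f):
    c=vision.get_calibration(n); im=np.array(vision.read_camera(n)); cv2.imwrite('pics/'+f,im[:,:,::-1]); return im,c
def K(c): f=210/np.tan(np.radians(c['vfov'])/2); return f
def ray(c,u,v,z):
    R=np.array(c['R']);t=np.array(c['t']);f=K(c)
    d=R.T@np.array([(u-c['cx'])/f,(v-c['cy'])/f,1]);o=-R.T@t
    return o+d*(z-o[2])/d[2]
def proj(c,X):
    p=np.array(c['R'])@np.array(X)+np.array(c['t']);f=K(c)
    return np.array([f*p[0]/p[2]+c['cx'],f*p[1]/p[2]+c['cy']])
E
python3 - <<'E'
from h import *
for n in('scene','top','wrist'):
    im,c=snap(n,n+'0.png'); print(n,{k:np.round(v,4).tolist() for k,v in c.items() if not isinstance(v,str)})
print(monitor.get_state(), ctrl.tcp_to_tips)
E
```

```text
scene {'vfov': 44.7735, 'cx': 276.7159, 'cy': 212.8199, 'R': [[0.6138, 0.7893, 0.0123], [0.6543, -0.5, -0.5674], [-0.4417, 0.3563, -0.8234]], 't': [-0.3057, -0.3057, 1.5483]}
top {'vfov': 49.8295, 'cx': 276.7084, 'cy': 206.6911, 'R': [[-0.0184, -0.9997, -0.0136], [-0.9822, 0.0207, -0.1868], [0.187, 0.0099, -0.9823]], 't': [-0.0072, 0.536, 1.1489]}
wrist {'vfov': 58.3784, 'cx': 284.0816, 'cy': 208.9469, 'R': [[0.3451, -0.9385, -0.0027], [-0.89, -0.3282, 0.3165], [-0.2979, -0.1069, -0.9486]], 't': [-0.6732, -0.0394, 0.381]}
{'time': 0.15, 'qpos': array([-1.36800455e+00,  2.87044439e-01,  1.57785585e+00, -1.62541757e-05,
        1.27861330e+00, -1.49980608e-01]), 'dq': array([ 0.00197565, -0.00253518, -0.00564676, -0.0008916 ,  0.00053239,
       -0.00076953]), 'joint_efforts': array([ 8.68775642e-04, -4.06605434e+01, -2.93139499e+01, -1.95512653e-04,
        3.99997298e-03, -2.70050009e-06]), 'eef_pos': array([ 0.23314762, -0.63292322,  0.24120186]), 'tcp_rot': array([ 9.84483379e-01,  1.75475223e-01, -3.31364768e-05, -9.59928813e-04]), 'contact_force': array([-0.26961339,  0.36318558,  0.52967107]), 'wrist_torque': array([-0.0625158 ,  0.02941925, -0.0102713 ]), 'opening': 0.9989233703226598} 0.011
```

View pics/scene0.png

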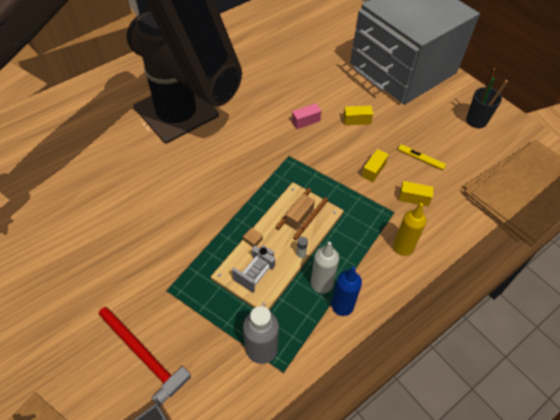

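View pics/top0.png

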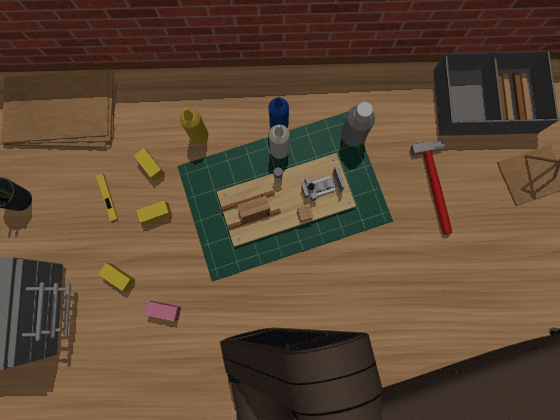

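View pics/wrist0.png

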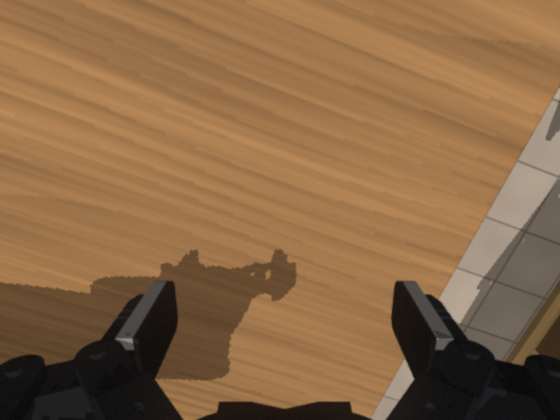

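The top view shows the jig with the slide at about (322,186), its plate near (339,179), the pin at (311,186) and the brown batten in the trough near (253,208). Yellow and pink blocks lie off to the left. The scene view shows the same jig around (280,240). Next I'll take zoomed crops.

```bash
python3 - <<'E'
import cv2
a=cv2.imread('pics/top0.png')[140:260,200:380]; cv2.imwrite('pics/tc.png',cv2.resize(a,None,fx=4.4,fy=4.4,interpolation=2))
a=cv2.imread('pics/scene0.png')[175:315,200:360]; cv2.imwrite('pics/sc.png',cv2.resize(a,None,fx=4.2,fy=4.2,interpolation=2))
E
```

```text
(no output)
```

View pics/tc.png

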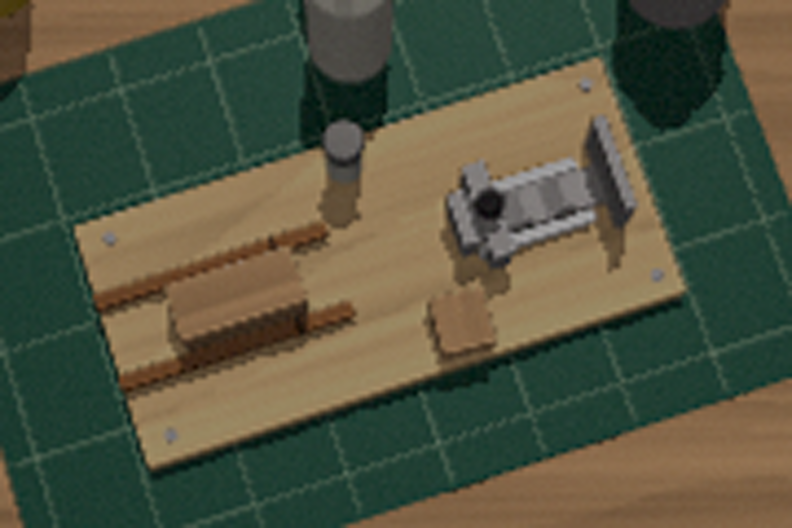

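View pics/sc.png

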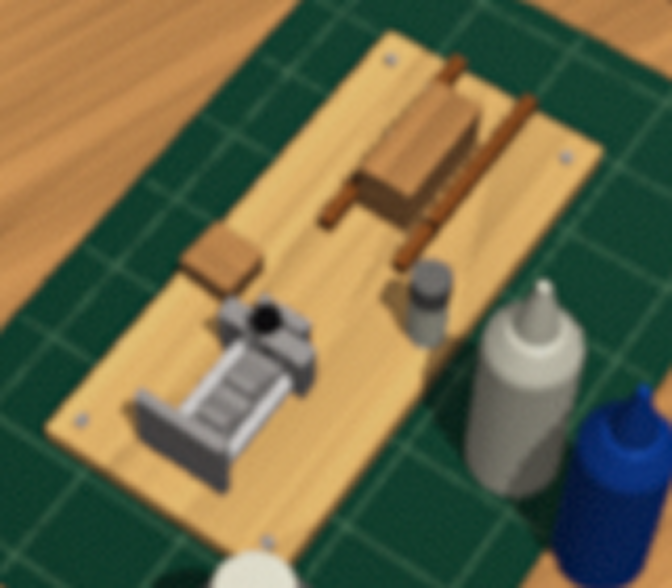

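The candidates, in top-view pixels, are the brown block in the trough (253,208), yellow blocks (148,163), (153,212) and (116,277), a pink block (162,311), and the offcut (305,214). The batten is the brown block in the trough, confirmed in both close crops.

```bash
cat >> h.py <<'E'
def fit(src,dst):
    s=np.array(src);d=np.array(dst);sc,dc=s-s.mean(0),d-d.mean(0)
    a=np.arctan2((sc[:,0]*dc[:,1]-sc[:,1]*dc[:,0]).sum(),(sc*dc).sum())
    R=np.array([[np.cos(a),-np.sin(a)],[np.sin(a),np.cos(a)]]);t=d.mean(0)-R@s.mean(0)
    return a,R,t,d-(s@R.T+t)
E
python3 - <<'E'
from h import *
ct=vision.get_calibration('top');cs=vision.get_calibration('scene')
cor=[(.2,-.08),(-.15,-.08),(-.15,.08),(.2,.08)]
T=[(200+u/4.4,140+v/4.4) for u,v in[(75,227),(601,57),(684,290),(150,466)]]
d=[ray(ct,u,v,.018)[:2] for u,v in T]
a,R,t,r=fit(cor,d);print('top',np.degrees(a),t,r*1e3)
S=[(200+u/4.2,175+v/4.2) for u,v in[(604,150),(46,428),(389,30)]]
d2=[ray(cs,u,v,.018)[:2] for u,v in S]
a2,R2,t2,r2=fit([cor[0],cor[2],cor[3]],d2);print('scene',np.degrees(a2),t2,r2*1e3)
a,R,t,r=fit(cor+[cor[0],cor[2],cor[3]],d+d2);print('both',np.degrees(a),t);np.savez('jig.npz',a=a,R=R,t=t)
J=lambda c,u,v,z:(R.T@(ray(c,u,v,z)[:2]-t)*1e3).round(1)
tp=lambda u,v:(200+u/4.4,140+v/4.4); sp=lambda u,v:(200+u/4.2,175+v/4.2)
# batten top corners
for p in[(168,292),(300,255),(306,303),(182,348)]: print('bat top',J(ct,*tp(*p),.062))
for p in[(357,172),(434,82),(482,112),(407,195)]: print('bat scn',J(cs,*sp(*p),.062))
for p in[(597,116),(604,116),(634,217),(624,223)]: print('plate',J(ct,*tp(*p),.075))
for p in[(137,395),(147,388),(233,455),(222,462)]: print('plate sc',J(cs,*sp(*p),.075))
print('pin',J(ct,*tp(489,204),.077+0),J(cs,*sp(266,317),.077))
print('glue',J(ct,*tp(343,140),.082),'off',J(ct,*tp(462,315),.04))
for n,p,z in[('flask',(360,110),.185),('white',(279,128),.188)]: print(n,J(ct,*p,z))
E
```

```text
top 107.15605426461745 [ 0.57112374 -0.06733203] [[-0.96256491 -1.60102755]
 [-1.15285888  0.16439395]
 [ 0.65065124  2.62272286]
 [ 1.46477254 -1.18608927]]
scene 107.22221321693557 [ 0.57131274 -0.06415577] [[ 0.58137932 -0.45859839]
 [ 0.16953721  0.39516308]
 [-0.75091653  0.06343531]]
both 107.12817645458234 [ 0.57114764 -0.06600805]
bat top [153. -11.]
bat top [71.1 -7.6]
bat top [76.8 21.4]
bat top [155.2  24. ]
bat scn [73.5 18.5]
bat scn [155.1  17.8]
bat scn [153.1 -18. ]
bat scn [ 77.  -14.5]
plate [-123.8  -29.8]
plate [-127.7  -28.5]
plate [-123.8   35.6]
plate [-116.9   37.2]
plate sc [-123.9   28.2]
plate sc [-117.3   26.4]
plate sc [-122.8  -35.6]
plate sc [-129.5  -33.3]
pin [-44.5   1.5] [-44.7  -0.9]
glue [ 25.9 -61.9] off [-11.4  54.1]
flask [-205.4 -119.9]
white [  -2.9 -137.6]
```

```bash
cat >> h.py <<'E'
def st():
    s=monitor.get_state();M=Ro.from_quat(s['tcp_rot']).as_matrix();return s,M,np.degrees(np.arctan2(M[1,0],M[0,0]))
def jig():
    z=np.load('jig.npz');return z['R'],z['t'],float(z['a'])
def go(jx,jy,z):
    "remaining shift in tool axes to the jig-frame target, turn left"
    R,t,a=jig();s,M,yaw=st();w=np.r_[R@np.array([jx,jy])/1e3+t,z]
    print('t',round(s['time'],2),'jig now',(R.T@(s['eef_pos'][:2]-t)*1e3).round(1),'z',s['eef_pos'][2].round(4),'yaw',round(yaw,2),
     'tool shift mm',(M.T@(w-s['eef_pos'])*1e3).round(1),'spin',round(-(a-np.radians(yaw)),3),'F',(s['contact_force']).round(2),'q',s['qpos'].round(2))
E
python3 - <<'E'
from h import *
go(-165,0,.242)
c=vision.get_calibration('wrist');s,M,y=st();o=-np.array(c['R']).T@np.array(c['t']);print(M.T@(o-s['eef_pos']))
E
```

```text
t 0.15 jig now [-442.2  490. ] z 0.2412 yaw 20.21 tool shift mm [ 5.042e+02 -2.505e+02 -2.000e-01] spin -1.517 F [-0.27  0.36  0.53] q [-1.37  0.29  1.58 -0.    1.28 -0.15]
[ 0.08287696 -0.00047902 -0.13107443]
```

>>> {"name": "jog_arm", "arguments": {
  "series": [
    [0.02,0,0,-0.12],
    [0.02,0,0,-0.12],
    [0.02,0,0,-0.12],
    [0.02,0,0,-0.12],
    [0.02,0,0,-0.12],
    [0.02,0,0,-0.12],
    [0.02,0,0,-0.12],
    [0.02,0,0,-0.12]
  ],
  "grip": 0.0
}}

```text
time: 0.82
eef_pos: [0.3424, -0.5217, 0.2362]
tcp_rot: [0.782, 0.624, 0.001, -0.004]
contact_force: [-0.0, -0.2, 0.1]
opening: -0.0
```

```bash
python3 -c "
from h import *
go(-165,0,.242)"
```

```text
t 0.82 jig now [-368.1  352.8] z 0.2362 yaw 77.15 tool shift mm [352.3 204.1  -4.4] spin -0.523 F [-0.02 -0.15  0.1 ] q [-1.15  0.18  1.71  0.    1.26 -0.93]
```

>>> {"name": "jog_arm", "arguments": {
  "series": [
    [0.03,0.03,0,-0.105],
    [0.03,0.03,0,-0.105],
    [0.03,0.03,0,-0.105],
    [0.03,0.03,0,-0.105],
    [0.03,0.03,0,-0.103],
    [0,0.03,0,0],
    [0,0.03,0,0],
    [0,0.03,0,0]
  ]
}}

```text
time: 1.48
eef_pos: [0.5758, -0.3388, 0.2329]
tcp_rot: [0.583, 0.813, 0.003, -0.007]
contact_force: [0.4, 0.0, 0.8]
opening: -0.0
```

```bash
python3 -c "
from h import *
go(-165,0,.242)"
```

```text
t 1.48 jig now [-262.    75.9] z 0.2329 yaw 108.7 tool shift mm [95.1 78.5 -8. ] spin 0.027 F [0.39 0.02 0.77] q [-0.68  0.29  1.59  0.    1.28 -1.01]
```

>>> {"name": "jog_arm", "arguments": {
  "series": [
    [0.015,0.02,-0.008,0.013],
    [0.015,0.02,0,0.013],
    [0.015,0.02,0,0],
    [0.015,0.018,0,0],
    [0.015,0,0,0],
    [0,0,0,0],
    [0,0,0,0],
    [0,0,0,0]
  ]
}}

```text
time: 2.15
eef_pos: [0.6324, -0.2344, 0.237]
tcp_rot: [0.591, 0.807, 0.002, -0.011]
contact_force: [-0.1, -0.5, 0.5]
opening: 0.001
```

```bash
python3 -c "
from h import *
go(-165,0,.242)
im,c=snap('wrist','w1.png')
R,t,a=jig()
for p in [(-126,-30,75),(-126,30,75),(-45,0,77),(-150,-80,18),(-150,80,18),(155,18,62),(155,-18,62)]:
  print(p,proj(c,np.r_[R@np.array(p[:2])/1e3+t,p[2]/1e3]).round(1))
"
```

```text
t 2.15 jig now [-179.   -9.] z 0.237 yaw 107.55 tool shift mm [14.1 -8.9 -4.6] spin 0.007 F [-0.06 -0.51  0.46] q [-0.51  0.3   1.57  0.01  1.29 -0.82]
(-126, -30, 75) [312.  128.1]
(-126, 30, 75) [234.  127.4]
(-45, 0, 77) [272.7  10.1]
(-150, -80, 18) [361.2 149.2]
(-150, 80, 18) [189.8 147.7]
(155, 18, 62) [ 242.1 -367.3]
(155, -18, 62) [ 304.1 -367.4]
```

View pics/w1.png

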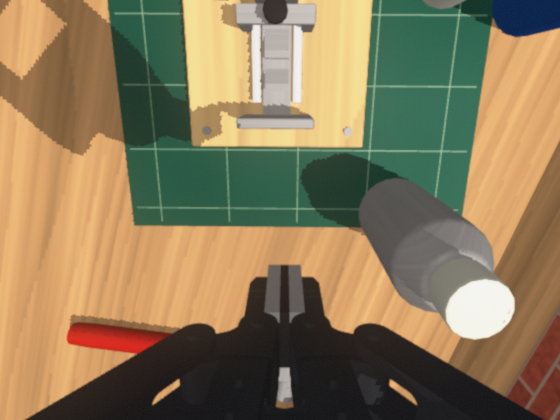

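The wrist view shows the plate's top edge at v≈128 (u 237–314), the knob at (275,10) and the flask cap at (480,308). The fingers are shut. All of it agrees with the estimates to about 2 mm. Next I'll check the flask clearance, then go down.

```bash
python3 -c "
from h import *
R,t,a=jig()
c=vision.get_calibration('wrist')
J=lambda u,v,z:(R.T@(ray(c,u,v,z)[:2]-t)*1e3).round(1)
print('flask',J(480,308,.185),'plate',J(237,128,.075),J(314,128,.075),'knob',J(275,10,.077),'corner',J(193,147,.018),J(364,147,.018))
go(-150,-1,.058)
"
```

```text
flask [-214.3 -119.1] plate [-126.8   27.9] [-126.3  -31.3] knob [-45.3  -1.5] corner [-149.6   77.1] [-148.4  -82.3]
t 2.2 jig now [-179.3   -8.7] z 0.237 yaw 107.51 tool shift mm [ 25.9  -6.  179.6] spin 0.007 F [-0.76  0.39  0.06] q [-0.51  0.3   1.57  0.01  1.29 -0.82]
```

>>> {"name": "jog_arm", "arguments": {
  "series": [
    [0.005,-0.003,0.03,0.007],
    [0.005,-0.003,0.03,0],
    [0.005,0,0.03,0],
    [0.005,0,0.03,0],
    [0.005,0,0.03,0],
    [0,0,0.02,0],
    [0,0,0,0],
    [0,0,0,0]
  ]
}}

```text
time: 2.87
eef_pos: [0.6151, -0.2229, 0.0664]
tcp_rot: [0.6, 0.8, 0.002, -0.005]
contact_force: [0.0, 0.7, -0.1]
opening: 0.002
```

```bash
python3 -c "
from h import *
go(-150,-2,.057)
im,c=snap('wrist','w2.png')
"
```

```text
t 2.87 jig now [-162.9    4.2] z 0.0664 yaw 106.27 tool shift mm [12.9  6.1  9.5] spin -0.015 F [ 0.03  0.75 -0.13] q [-0.5   0.43  1.73  0.01  0.98 -0.79]
```

View pics/w2.png

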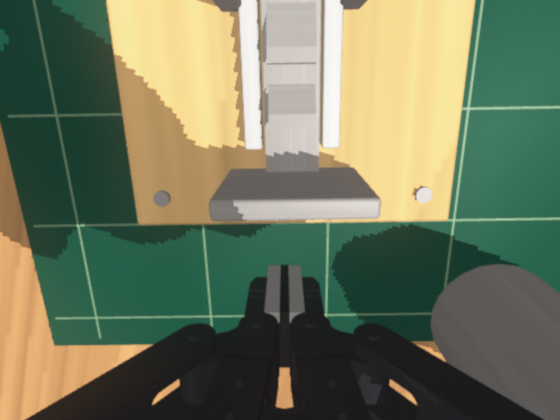

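The plate is at u 210–380 (top edge at v 198–218) and the fingertips are at u 285, about 6 mm off its centre. I'll line up, then approach slowly until contact.

>>> {"name": "jog_arm", "arguments": {
  "series": [
    [0.003,0.003,0.005,-0.01],
    [0.003,0.003,0.005,-0.005],
    [0.003,0,0,0],
    [0.003,0,0,0],
    [0.003,0,0,0],
    [0.003,0,0,0],
    [0,0,0,0],
    [0,0,0,0]
  ]
}}

```text
time: 3.58
eef_pos: [0.6206, -0.2056, 0.0655]
tcp_rot: [0.594, 0.805, 0.003, 0.003]
contact_force: [-1.0, -0.5, 0.5]
opening: 0.001
```

```bash
python3 -c "
from h import *
go(-137.5,-2,.057)
im,c=snap('wrist','w3.png')
"
```

```text
t 3.58 jig now [-147.9   -6.2] z 0.0655 yaw 107.17 tool shift mm [10.5 -4.3  8.4] spin 0.001 F [-1.02 -0.48  0.46] q [-0.48  0.43  1.74  0.01  0.96 -0.78]
```

View pics/w3.png

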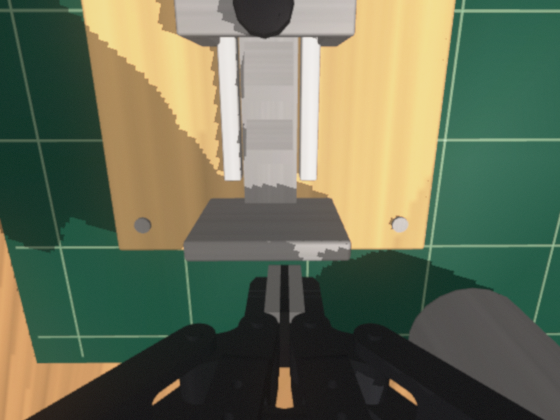

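>>> {"name": "jog_arm", "arguments": {
  "series": [
    [0,-0.004,0.008,0],
    [0,0,0,0],
    [0,0,0,0],
    [0,0,0,0],
    [0.003,0,0,0],
    [0.003,0,0,0],
    [0,0,0,0],
    [0,0,0,0]
  ]
}}

```text
time: 4.3
eef_pos: [0.614, -0.2009, 0.0559]
tcp_rot: [0.594, 0.804, 0.003, 0.003]
contact_force: [0.1, 0.6, 0.3]
opening: -0.006
```

```bash
python3 -c "
from h import *
go(-137.5,-2,.057)
"
```

```text
t 4.3 jig now [-141.5   -1.2] z 0.0559 yaw 107.12 tool shift mm [ 4.   0.8 -1.1] spin -0.0 F [0.11 0.6  0.28] q [-0.47  0.43  1.77  0.01  0.94 -0.78]
```

>>> {"name": "jog_arm", "arguments": {
  "series": [
    [0.003,0,0,0],
    [0.003,0,0,0],
    [0.003,0,0,0],
    [0.003,0,0,0],
    [0.003,0,0,0],
    [0.003,0,0,0],
    [0.003,0,0,0],
    [0.003,0,0,0]
  ]
}}

```text
time: 4.97
eef_pos: [0.6109, -0.1899, 0.0566]
tcp_rot: [0.592, 0.805, -0.004, 0.019]
contact_force: [2.2, -6.3, -4.3]
opening: -0.003
```

```bash
python3 -c "
from h import *
go(-92.5,-2,.057)
im,c=snap('wrist','w4.png')
"
```

```text
t 4.97 jig now [-130.1   -1.5] z 0.0566 yaw 107.32 tool shift mm [37.5  0.7 -1.7] spin 0.003 F [ 2.24 -6.25 -4.27] q [-0.45  0.4   1.8  -0.02  0.91 -0.75]
```

View pics/w4.png

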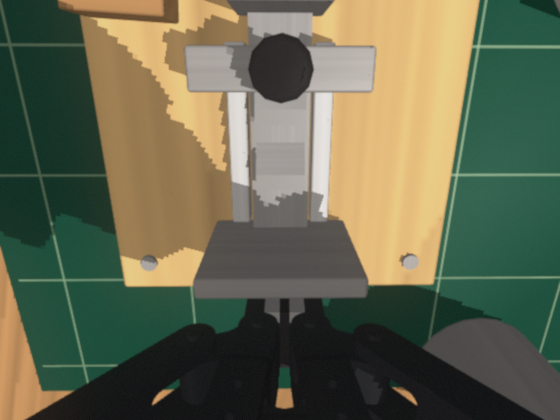

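The plate is in contact (6 N), and the arm yields slightly under load. I'll measure the slide from the picture and use it for feedback.

```bash
cat >> h.py <<'E'
def slide(f):
    "plate outer top edge in jig x, by hand-free: lowest strong dark->other edge in column band near the plate middle"
    im,c=snap('wrist',f);R,t,a=jig()
    J=lambda u,v,z:(R.T@(ray(c,u,v,z)[:2]-t)*1e3)
    u0=proj(c,np.r_[R@np.array([-110,-2])/1e3+t,.075])[0]
    g=im.astype(float)
    out=[]
    hsv=cv2.cvtColor(im,cv2.COLOR_RGB2HSV); grey=(hsv[:,:,1]<60)
    for du in(-55,-45,45,55):
        col=grey[150:380,int(u0+du)]; 
        vs=np.where(col)[0]
        # longest run
        runs=np.split(vs,np.where(np.diff(vs)>1)[0]+1); r=max(runs,key=len)
        out.append((int(u0+du),int(r[0]+150),int(r[-1]+151),J(u0+du,r[-1]+151,.075)[0].round(1)))
    print(out)
E
python3 -c "
from h import *
slide('w5.png')
"
```

```text
[(227, 221, 299, np.float64(-116.8)), (237, 150, 299, np.float64(-116.8)), (327, 150, 298, np.float64(-116.6)), (337, 221, 299, np.float64(-117.0))]
```

>>> {"name": "jog_arm", "arguments": {
  "series": [
    [0.005,0,0,0],
    [0.005,0,0,0],
    [0.005,0,0,0],
    [0.005,0,0,0],
    [0.005,0,0,0],
    [0.005,0,0,0],
    [0.005,0,0,0],
    [0.005,0,0,0]
  ]
}}

```text
time: 5.73
eef_pos: [0.6054, -0.1711, 0.0572]
tcp_rot: [0.59, 0.806, -0.013, 0.042]
contact_force: [1.1, -7.2, -1.7]
opening: 0.002
```

```bash
python3 -c "
from h import *
go(-92.5,-2,.057)
slide('w6.png')
"
```

```text
t 5.73 jig now [-110.5   -1.8] z 0.0572 yaw 107.5 tool shift mm [18.   0.4 -1.3] spin 0.006 F [ 1.13 -7.2  -1.67] q [-0.42  0.37  1.85 -0.06  0.85 -0.69]
[(226, 216, 298, np.float64(-96.3)), (236, 150, 298, np.float64(-96.4)), (326, 150, 297, np.float64(-96.3)), (336, 216, 297, np.float64(-96.4))]
```

View pics/w6.png

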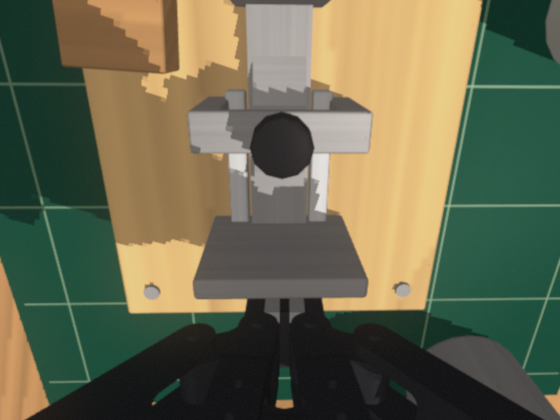

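>>> {"name": "jog_arm", "arguments": {
  "series": [
    [0.005,0,0,0],
    [0.005,0,0,0],
    [0.005,0,0,0],
    [0.005,0,0,0],
    [0.005,0,0,0],
    [0.003,0,0,0],
    [0.002,0,0,0],
    [0.002,0,0,0]
  ]
}}

```text
time: 6.45
eef_pos: [0.6016, -0.158, 0.058]
tcp_rot: [0.587, 0.807, -0.021, 0.062]
contact_force: [2.4, -7.8, -3.8]
opening: -0.001
```

```bash
python3 -c "
from h import *
go(-92.5,-2,.057)
slide('w7.png')
"
```

```text
t 6.45 jig now [-96.8  -2. ] z 0.058 yaw 107.77 tool shift mm [4.4 0.  0.5] spin 0.011 F [ 2.4  -7.78 -3.77] q [-0.39  0.34  1.88 -0.1   0.81 -0.64]
[(226, 212, 298, np.float64(-82.0)), (236, 150, 298, np.float64(-82.0)), (326, 211, 297, np.float64(-82.1)), (336, 212, 297, np.float64(-82.1))]
```

View pics/w7.png

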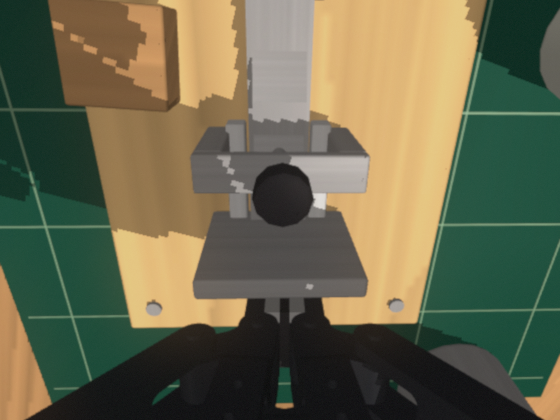

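The slide is at about 43–44 mm, within the 32–58 window. Letting go by backing off.

>>> {"name": "jog_arm", "arguments": {
  "series": [
    [-0.005,0,0,0],
    [-0.005,0,0,0],
    [-0.005,0,0,0],
    [-0.005,0,0,0],
    [-0.005,0,0,0],
    [-0.005,0,0,0],
    [-0.005,0,0,0],
    [-0.005,0,0,0]
  ]
}}

```text
time: 7.17
eef_pos: [0.6145, -0.1978, 0.0638]
tcp_rot: [0.587, 0.807, -0.02, 0.062]
contact_force: [-0.4, -0.5, 0.3]
opening: -0.003
```

```bash
python3 -c "
from h import *
go(-92.5,-2,.057)
slide('w8.png')
"
```

```text
t 7.17 jig now [-138.7   -2.6] z 0.0638 yaw 107.77 tool shift mm [46.7 -0.1  1. ] spin 0.011 F [-0.42 -0.51  0.25] q [-0.45  0.37  1.83 -0.08  0.83 -0.7 ]
[(225, 150, 213, np.float64(-94.6)), (235, 150, 213, np.float64(-94.6)), (325, 150, 213, np.float64(-94.7)), (335, 150, 212, np.float64(-94.3))]
```

View pics/w8.png

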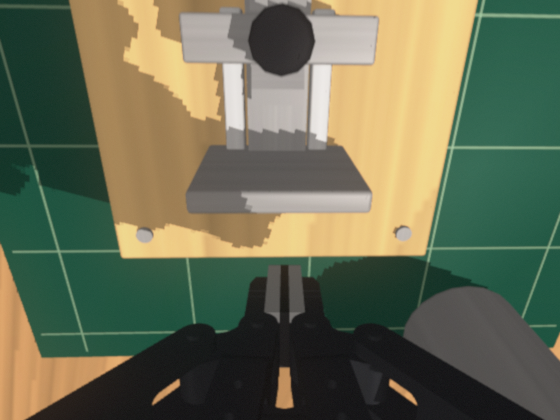

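The slide came back and holds: the plate edge is at -94.6 mm, 31.9 mm from home, so it is in the middle notch. The fingers are clear (plate edge at v 212, tips at v 265). Lifting and crossing to the batten's far end.

>>> {"name": "jog_arm", "arguments": {
  "series": [
    [-0.005,0,-0.03,0],
    [0,0,-0.04,0],
    [0,0,-0.04,0],
    [0,0,-0.04,0],
    [0,0,-0.02,0],
    [0,0,0,0],
    [0,0,0,0],
    [0,0,0,0]
  ]
}}

```text
time: 7.88
eef_pos: [0.6017, -0.1854, 0.237]
tcp_rot: [0.588, 0.806, -0.021, 0.058]
contact_force: [-0.0, -0.0, -0.1]
opening: 0.0
```

```bash
python3 -c "
from h import *
go(195,-2,.24)
s,M,y=st();R,t,a=jig();print('tool axes in jig',R.T@M[:2,:],M[2])
"
```

```text
t 7.88 jig now [-123.1    5.9] z 0.237 yaw 107.69 tool shift mm [315.4  12.4 -40. ] spin 0.01 F [-0.03 -0.   -0.1 ] q [-0.44  0.14  1.76 -0.07  1.14 -0.72]
tool axes in jig [[ 0.9929941   0.0139265  -0.11734044]
 [ 0.00970134 -0.99928648 -0.03650229]] [-0.11776506  0.0351082  -0.99242068]
```

>>> {"name": "jog_arm", "arguments": {
  "series": [
    [0.04,0.002,-0.005,0],
    [0.04,0.002,-0.005,0],
    [0.04,0.002,-0.005,0],
    [0.04,0.002,-0.005,0],
    [0.04,0.002,-0.005,0],
    [0.04,0.001,-0.005,0.005],
    [0.04,0.001,-0.005,0.005],
    [0.035,0,-0.004,0]
  ]
}}

```text
time: 8.55
eef_pos: [0.5078, 0.1232, 0.2178]
tcp_rot: [0.598, 0.8, -0.029, 0.044]
contact_force: [0.2, -0.1, -0.3]
opening: 0.003
```

```bash
python3 -c "
from h import *
go(195,-2,.24)
im,c=snap('wrist','w9.png'); snap('top','t9.png')
"
```

```text
t 8.55 jig now [199.5   4.9] z 0.2178 yaw 106.36 tool shift mm [ -6.7   7.1 -21.6] spin -0.013 F [ 0.17 -0.09 -0.25] q [ 0.09 -0.03  1.98 -0.11  1.17 -0.15]
```

View pics/w9.png

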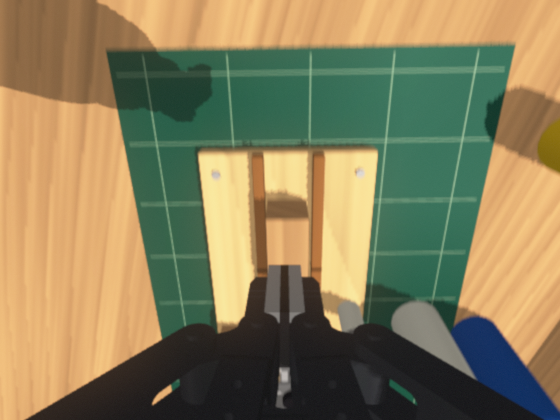

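View pics/t9.png

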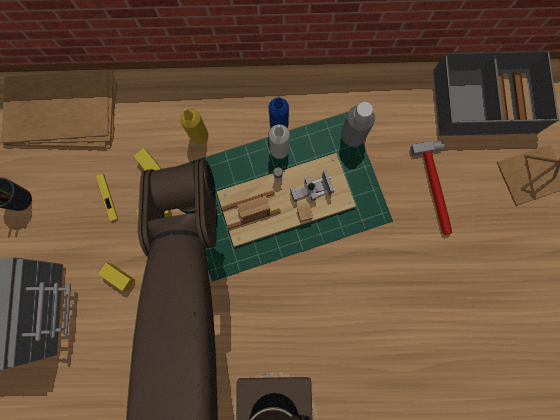

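The batten's far end shows at about (288,218) between the rails (u 258–318). The slide is still latched in the top view. Computing its position.

```bash
python3 -c "
from h import *
R,t,a=jig();c=vision.get_calibration('wrist')
J=lambda u,v,z:(R.T@(ray(c,u,v,z)[:2]-t)*1e3).round(1)
print('bat',J(267,218,.062),J(309,218,.062),'end',J(200,150,.018),J(376,150,.018))
im=cv2.imread('pics/w9.png')[130:290,180:400];cv2.imwrite('pics/w9c.png',cv2.resize(im,None,fx=3.6,fy=3.6))
"
```

```text
bat [163.6  17.5] [163.3 -16.8] end [208.9  76.6] [207.6 -77.4]
```

View pics/w9c.png

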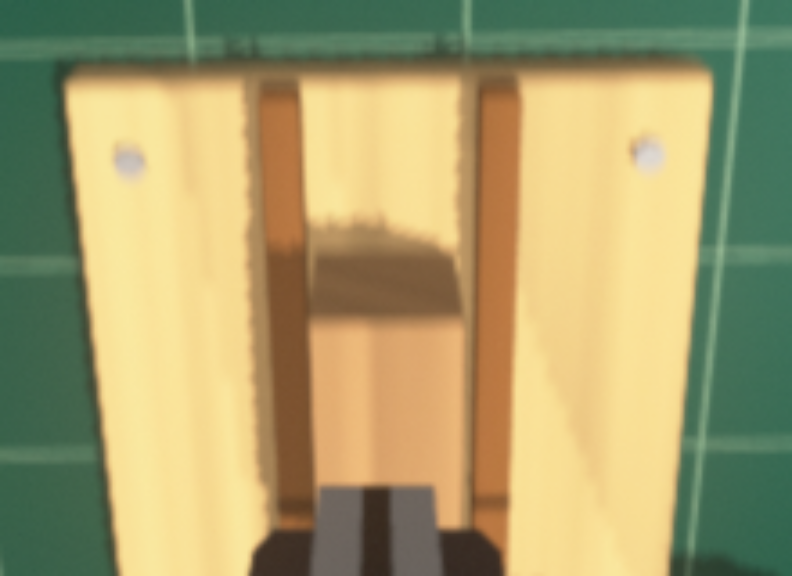

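>>> {"name": "jog_arm", "arguments": {
  "series": [
    [0,0.004,0,0],
    [0,0,0.025,0],
    [0.003,0,0.025,0],
    [0.003,0,0.025,0],
    [0.003,0,0.025,0],
    [0,0,0,0],
    [0,0,0,0],
    [0,0,0,0]
  ]
}}

```text
time: 9.32
eef_pos: [0.5103, 0.1199, 0.1037]
tcp_rot: [0.598, 0.8, -0.035, 0.038]
contact_force: [0.3, 0.1, 0.2]
opening: 0.001
```

```bash
python3 -c "
from h import *
go(190,0,.053)
im,c=snap('wrist','w10.png')
R,t,a=jig();print(proj(c,np.r_[R@np.array([.2,0])+t,.018]),proj(c,np.r_[R@np.array([.155,0])+t,.062]))
s,M,y=st();print('tool axes in jig',(R.T@M[:2,:]).round(3),M[2].round(3))
"
```

```text
t 9.32 jig now [195.6   3.4] z 0.1037 yaw 106.53 tool shift mm [-0.3  4.  51. ] spin -0.01 F [0.28 0.14 0.19] q [ 0.08  0.12  2.05 -0.12  0.97 -0.13]
[288.76891691 203.97023294] [289.33866494 311.90993063]
tool axes in jig [[ 0.995 -0.011 -0.103]
 [-0.01  -1.     0.01 ]] [-0.103 -0.008 -0.995]
```

View pics/w10.png

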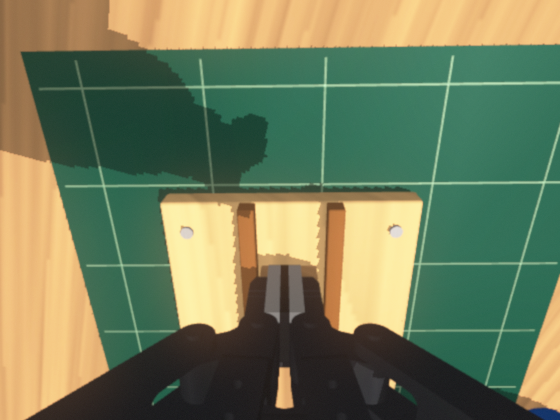

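The board's edge is at v 203 as predicted, and the trough is centred at u≈291. The tips hang just beyond the batten's far end. Going down.

>>> {"name": "jog_arm", "arguments": {
  "series": [
    [0,0.004,0.015,0],
    [0,0,0.015,0],
    [0,0,0.012,0],
    [0,0,0.008,0],
    [0,0,0,0],
    [0,0,0,0],
    [0,0,0,0],
    [0,0,0,0]
  ]
}}

```text
time: 10.03
eef_pos: [0.5249, 0.1151, 0.0634]
tcp_rot: [0.599, 0.799, -0.028, 0.046]
contact_force: [0.1, 0.9, -0.0]
opening: -0.0
```

```bash
python3 -c "
from h import *
go(102.5,-1,.053)
snap('scene','s11.png')
a=cv2.imread('pics/s11.png')[130:330,180:400];cv2.imwrite('pics/s11c.png',cv2.resize(a,None,fx=3,fy=3))
"
```

```text
t 10.03 jig now [186.7  -9.1] z 0.0634 yaw 106.31 tool shift mm [-82.7  -7.1  19.3] spin -0.014 F [ 0.13  0.89 -0.01] q [ 0.07  0.2   2.04 -0.13  0.87 -0.13]
```

View pics/s11c.png

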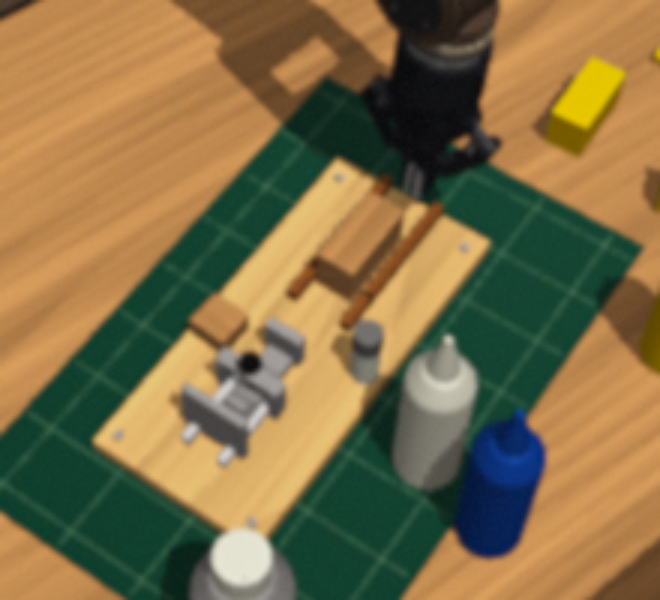

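The finger is behind the batten's far end, with a clear gap, but about 8 mm off-centre. I'll correct sideways and lower a little.

>>> {"name": "jog_arm", "arguments": {
  "series": [
    [0,-0.004,0.005,0],
    [0,0,0.004,0],
    [0,0,0,0],
    [0,0,0,0],
    [0,0,0,0],
    [0,0,0,0],
    [0,0,0,0],
    [0,0,0,0]
  ]
}}

```text
time: 10.75
eef_pos: [0.5217, 0.1132, 0.0549]
tcp_rot: [0.598, 0.799, -0.027, 0.047]
contact_force: [0.6, -0.2, 0.6]
opening: -0.002
```

```bash
python3 -c "
from h import *
go(102.5,-1,.053)
"
```

```text
t 10.75 jig now [185.8  -5.5] z 0.0549 yaw 106.32 tool shift mm [-82.7  -3.5  10.8] spin -0.014 F [ 0.56 -0.22  0.64] q [ 0.07  0.21  2.05 -0.14  0.85 -0.13]
```

>>> {"name": "jog_arm", "arguments": {
  "series": [
    [-0.005,-0.003,0.001,0],
    [-0.005,0,0.001,-0.005],
    [-0.005,0,0.0005,-0.005],
    [-0.005,0,0.0005,0],
    [-0.005,0,0.0005,0],
    [-0.005,0,0.0005,0],
    [-0.005,0,0.0005,0],
    [-0.005,0,0.0005,0]
  ]
}}

```text
time: 11.42
eef_pos: [0.5312, 0.07, 0.0541]
tcp_rot: [0.594, 0.803, -0.027, 0.047]
contact_force: [0.6, 0.0, 0.3]
opening: 0.001
```

```bash
python3 -c "
from h import *
go(102.5,-1,.053)
snap('scene','s12.png')
a=cv2.imread('pics/s12.png')[130:330,180:400];cv2.imwrite('pics/s12c.png',cv2.resize(a,None,fx=3,fy=3))
"
```

```text
t 11.42 jig now [141.8  -1.9] z 0.0541 yaw 106.98 tool shift mm [-38.9  -0.8   5.3] spin -0.003 F [0.55 0.03 0.28] q [-0.01  0.21  2.05 -0.13  0.84 -0.22]
```

View pics/s12c.png

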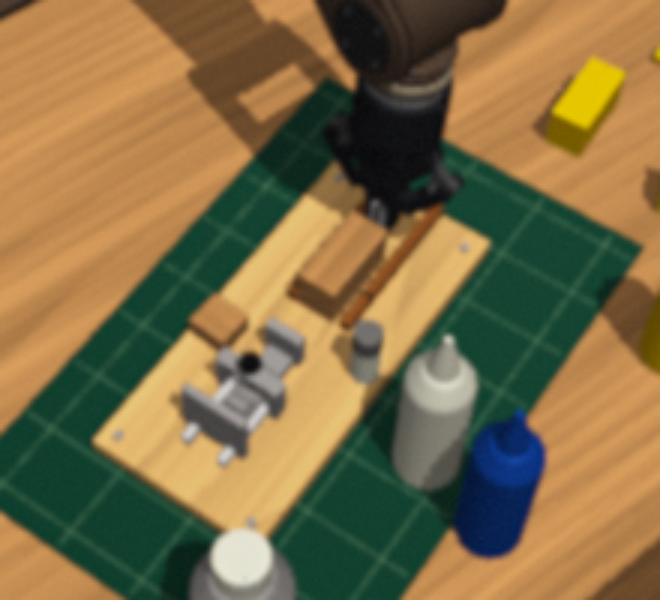

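The batten slides straight, with about 39 mm to go.

>>> {"name": "jog_arm", "arguments": {
  "series": [
    [-0.005,0,0.0006,0],
    [-0.005,0,0.0006,0],
    [-0.005,0,0.0006,0],
    [-0.005,0,0.0006,0],
    [-0.004,0,0.0005,0],
    [-0.003,0,0.0004,0],
    [-0.002,0,0.0002,0],
    [-0.002,0,0.0002,0]
  ]
}}

```text
time: 12.13
eef_pos: [0.542, 0.0361, 0.0541]
tcp_rot: [0.594, 0.802, -0.027, 0.047]
contact_force: [-0.1, 0.5, -0.4]
opening: -0.001
```

```bash
python3 -c "
from h import *
go(102.5,-1,.053)
"
```

```text
t 12.13 jig now [106.2  -2.2] z 0.0541 yaw 106.91 tool shift mm [-3.6 -1.2  1.5] spin -0.004 F [-0.09  0.55 -0.36] q [-0.08  0.22  2.04 -0.13  0.83 -0.29]
```

>>> {"name": "jog_arm", "arguments": {
  "series": [
    [-0.0015,0,0.0002,0],
    [-0.0015,0,0.0002,0],
    [-0.0015,0,0.0002,0],
    [-0.0015,0,0.0002,0],
    [-0.0015,0,0.0002,0],
    [-0.0015,0,0.0002,0],
    [-0.0015,0,0.0002,0],
    [-0.0015,0,0.0002,0]
  ]
}}

```text
time: 12.8
eef_pos: [0.5437, 0.0298, 0.0541]
tcp_rot: [0.596, 0.801, -0.023, 0.041]
contact_force: [-1.5, 6.0, 3.2]
opening: -0.001
```

```bash
python3 -c "
from h import *
go(102.5,-1,.053)
for n in('scene','top'): snap(n,n+'13.png')
a=cv2.imread('pics/scene13.png')[175:315,200:360];b=cv2.imread('pics/top13.png')[140:260,200:380]
cv2.imwrite('pics/s13c.png',cv2.resize(a,None,fx=4.2,fy=4.2)); cv2.imwrite('pics/t13c.png',cv2.resize(b,None,fx=4.4,fy=4.4))
"
```

```text
t 12.8 jig now [99.7 -2. ] z 0.0541 yaw 106.64 tool shift mm [ 2.9 -1.1  0.8] spin -0.009 F [-1.54  6.    3.18] q [-0.09  0.23  2.04 -0.11  0.84 -0.31]
```

View pics/s13c.png

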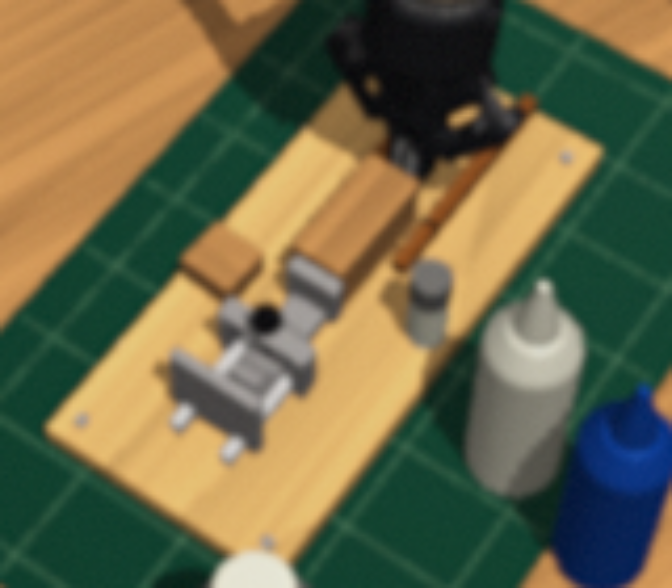

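View pics/t13c.png

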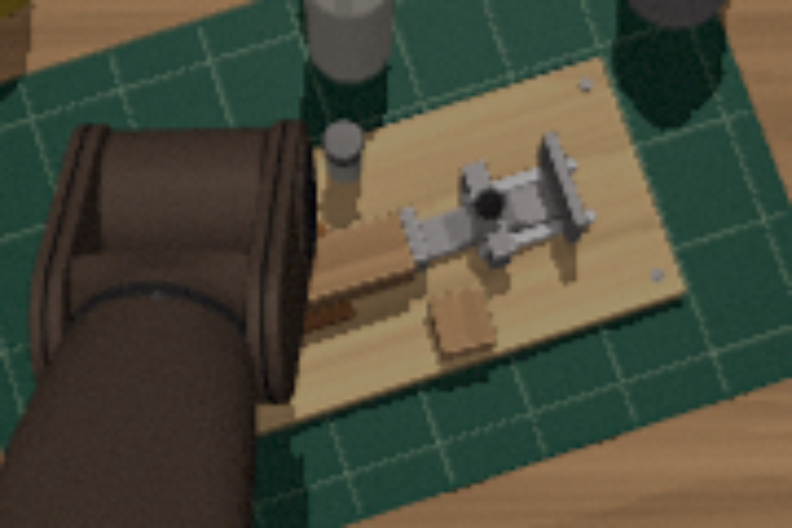

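The batten is tight against the stop head in both views (scene crop about (320,275), top crop about (412,238)), and the force rose to 6 N. Now I'll back off along the trough, then lift away.

>>> {"name": "jog_arm", "arguments": {
  "series": [
    [0.003,0,0,0],
    [0.005,0,0,0],
    [0.005,0,-0.001,0],
    [0.006,0,-0.001,0],
    [0.006,0,-0.01,0],
    [0,0,-0.025,0],
    [0,0,-0.03,0],
    [0,0,-0.03,0]
  ]
}}

```text
time: 13.57
eef_pos: [0.5258, 0.0656, 0.1439]
tcp_rot: [0.596, 0.802, -0.029, 0.034]
contact_force: [0.9, 0.6, 0.6]
opening: 0.002
```

>>> {"name": "jog_arm", "arguments": {
  "series": [
    [0.01,0,-0.03,0],
    [0.01,0,-0.03,0],
    [0.02,0.0,-0.01,0],
    [0.04,0,-0.005,0],
    [0.04,0,-0.005,0],
    [0.04,0,-0.005,0],
    [0,0,0,0],
    [0,0,0,0]
  ]
}}

```text
time: 14.23
eef_pos: [0.4784, 0.2363, 0.2356]
tcp_rot: [0.596, 0.802, -0.02, 0.044]
contact_force: [-0.2, -1.1, -0.5]
opening: 0.001
```

```bash
python3 -c "
from h import *
go(102.5,-1,.053)
for n in('scene','top'): snap(n,n+'14.png')
a=cv2.imread('pics/scene14.png')[175:315,200:360];b=cv2.imread('pics/top14.png')[140:260,200:380]
cv2.imwrite('pics/s14c.png',cv2.resize(a,None,fx=4.2,fy=4.2)); cv2.imwrite('pics/t14c.png',cv2.resize(b,None,fx=4.4,fy=4.4))
"
```

```text
t 14.23 jig now [316.2  -0.4] z 0.2356 yaw 106.69 tool shift mm [-195.5   -2.1  202. ] spin -0.008 F [-0.17 -1.09 -0.54] q [ 0.31 -0.02  1.93 -0.1   1.21  0.05]
```

View pics/s14c.png

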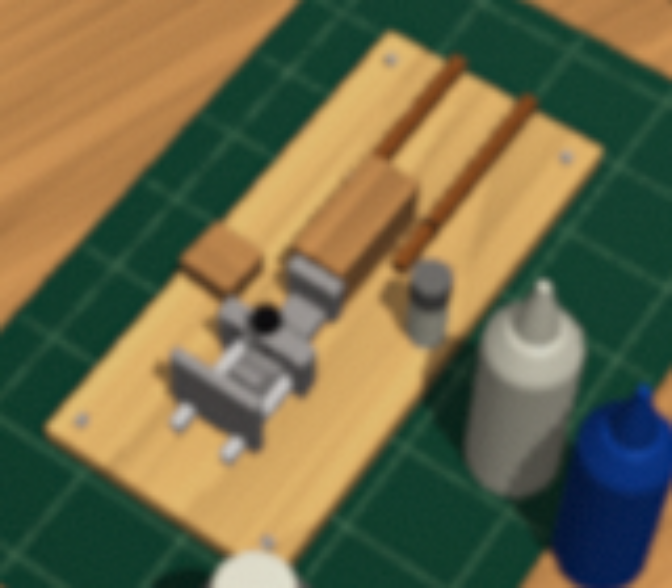

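View pics/t14c.png

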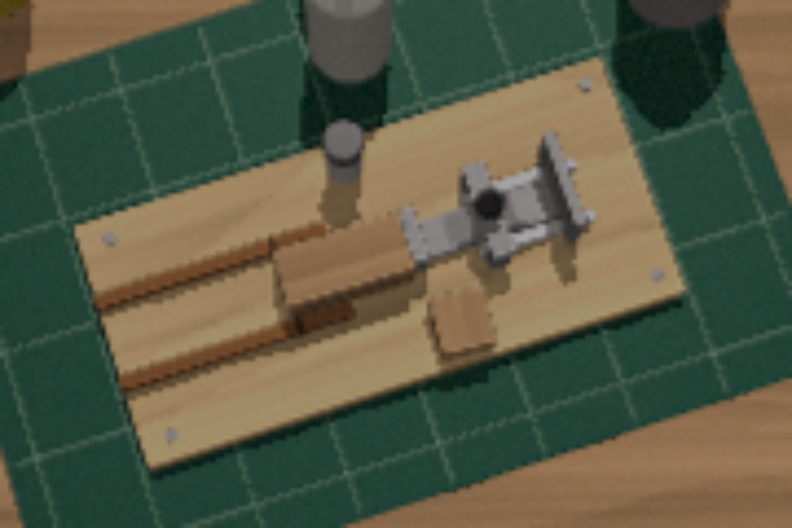

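View pics/scene14.png

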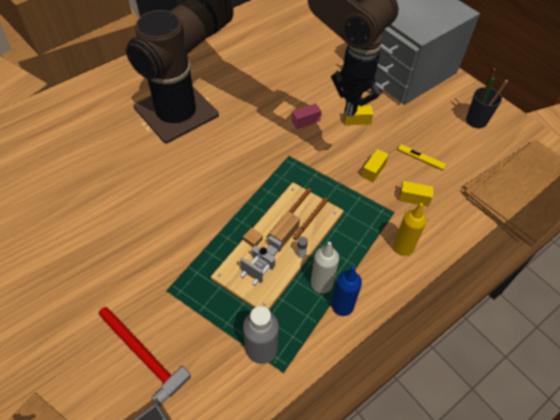

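```bash
python3 -c "
from h import *
a=cv2.imread('pics/scene13.png').astype(int)[230:275,250:300];b=cv2.imread('pics/scene14.png').astype(int)[230:275,250:300]
print('change near stop',np.abs(a-b).max(),np.abs(a-b).mean())
R,t,_=jig();c=vision.get_calibration('scene')
for p in[(287,252),(380,157),(418,190),(338,276)]: print((R.T@(ray(c,200+p[0]/4.2,175+p[1]/4.2,.062)[:2]-t)*1e3).round(1))
workorder.sign_off()
"
```

```text
change near stop 18 7.530962962962963
[ 4.3 19.8]
[90.2 13.5]
[ 83.7 -17.8]
[  8.  -13.2]
the job is handed in; nothing more can be done
```

The slide is latched in the middle notch, the batten rests against the stop, and the job is handed in. It took about 14 s of the 51 s allowed.

**Slide:** I pushed the plate with shut fingertips to about 43–44 mm, inside the 32–58 mm window. After I let go, it sprang back and held. The wrist camera put it 31.9 mm from home, against the nominal 32 mm.

**Batten:** I pushed its far end along the trough until the push force rose to about 6 N against the stop. I then backed off along the trough and lifted away.

**Last checks:**
- The scene and top pictures show the batten touching the stop head.
- Comparing scene pictures from before and after I backed off, I saw no movement at the stop. The pixel difference there was small (7.5 mean, 18 at most) and looked like lighting.
- The picture put the batten's ends at about 6 and 87 mm along the jig, where 10 and 90 mm were expected. The crop resolves only about 2 mm per pixel, so this reading can't prove contact; the force rise is the better evidence.
- The pin, bottles, flask, offcut and glue stick look untouched.

**Disagreements:**
- The arm gave way under load and stayed tilted by about 5–7° after pushing the slide.
- One wrist picture was off by about 7 mm at the board's edge. I used the top and scene fit instead.

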